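# Set the locating pin by feel

### The job

Take the red-gripped locating pin out of the wooden pin rack and set it in the blind hole of the round aluminium face plate: the hole is closed by a flush plug and cannot be seen, so slide the pin's tip lightly over the plate's front arc, never bearing on the fixture with more than 25 N, until it drops in. Push it fully home, so that its collar sits down on the plate, and let go; leave the other pins standing in the rack and everything else on the bench where it is.

Things in the scene. Friction and masses are not known exactly. Their poses are not given: they have to be found in the camera images.
- pin_red_grip (a point): The pin to set, 68 mm long, 70 to 120 g: 16 mm diameter, 44 mm tall red grip above a steel collar (22 mm diameter, 6 mm thick; its underside is the shoulder) above an 18 mm steel shank. This point: centre of the grip, on the axis, 28 mm above the shoulder, 46 mm above the tip. z is up the pin. It starts in any one of the rack's holes, shoulder on the rack's top; it lifts straight out.
- pin_red_tip (a point): Centre of the red pin's flat tip, 18 mm below the shoulder. The shank is 10 mm in diameter; its last 3.5 mm taper to 6 mm at the tip.
- rack: Fixed wooden pin rack, block 190 x 50 x 36 mm high, origin at the centre of its underside, x along its length. Three holes of 14 mm, 26 mm deep, at x = -60, 0 and +60 mm on its centre line hold the three pins, in any order.
- fixture: Fixed bench fixture. Origin on the round plate's axis, at the underside; z up. Grey painted base 26 mm high, x from -115 to +90 mm, y from -90 to +90 mm; a blue strip 100 mm long along y lies on its front edge at x = -104 mm. On it is clamped a flat round aluminium face plate, 170 mm diameter, top 50 mm above the origin. It does not move.
- plate_top (a point): Centre of the face plate's flat top, under a dark screw head (20 mm diameter, 6 mm proud); axes as the fixture's. One blind hole, 12 mm diameter, 20 mm deep, lies 45 mm from here, its direction unknown: anywhere within 65 degrees either side of -x (towards the middle of the blue strip). With the pin home, its grip centre is 28 mm above the plate.
- plate_rim_front (a point): Point on the front (-x) rim of the plate's top, 85 mm from its centre. How the hole feels: a plug of the same metal fills its mouth flush, so it is invisible; the plug sinks under 0.5 N on a soft spring and does not lift a seated pin. On plain plate the pressed tip stays at plate height; over the hole it drops.
- pin_blue_grip (a point): Bystander: the same kind of pin with a blue grip, standing in the rack; this point is the centre of its grip. Leave it in the rack.
- pin_yellow_grip (a point): Bystander: the same kind of pin with a yellow grip, standing in the rack; this point is the centre of its grip. Leave it in the rack.
- screwdriver: Bystander: screwdriver, lying on the bench. Origin at the centre of its underside. Leave it alone.
- jar: Bystander: amber glass jar, 56 mm diameter, 70 mm tall. Origin at the centre of its underside. Leave it alone.
- dish: Bystander: white ceramic dish, 100 mm diameter, 25 mm tall. Origin at the centre of its underside. Leave it alone.
- handpiece: Bystander: black and steel rotary handpiece, 145 mm long, lying on the bench. Origin at the centre of its underside. Leave it alone.
- wood_box: Bystander: small open wooden box, 90 x 60 x 30 mm. Origin at the centre of its underside. Leave it alone.
- gauge_block: Bystander: steel block, 50 x 30 x 20 mm. Origin at the centre of its underside. Leave it alone.
Things that resemble listed ones, but are neither listed nor needed, are in the scene too. What is shaped like the part that bears pin_red_grip but orange or turquoise is not meant.

How it is judged (in metres and radians):
On the way, in this order (a step that is already met when the one before it is completed fails the run):
1. the red pin is drawn clear of the rack (z of pin_red_grip in the frame of rack above 0.09 m), for 0.1 s.
2. the red pin is fully home in the hole (z of pin_red_grip in the frame of fixture below 0.0805 m and horizontal distance between pin_red_grip and fixture between 0.038 and 0.052 m and angle between pin_red_grip's own z axis and vertical below 0.1 rad), for 0.2 s.
At the end, for the whole second after the job is handed in: Red pin at rest in the plate's hole, released, upright within 0.1 rad, collar within 2.5 mm of the plate, axis 38 to 52 mm from the plate's centre; blue and yellow pins within 8 mm of where they stood, other loose things within 30 mm (all of step 2 and linear speed of pin_red below 0.01 m/s and contact force between the fingers and pin_red below 0.05 N and distance of each of pin_blue_grip, pin_yellow_grip from where it was at the start of the episode below 0.008 m and distance of each of screwdriver, jar, dish, handpiece, wood_box, gauge_block from where it was at the start of the episode below 0.03 m); the robot touches nothing.
It fails at once if the red pin bears on the fixture with more than 25 N (contact force between pin_red and fixture above 25 N).
It fails at once if the blue or the yellow pin is pulled or knocked out of place in the rack (distance of any of pin_blue_grip, pin_yellow_grip from where it was at the start of the episode above 0.015 m).
It fails at once if another thing on the bench is moved by more than 40 mm (distance of any of screwdriver, jar, dish, handpiece, wood_box, gauge_block from where it was at the start of the episode above 0.04 m).
It also fails if it takes over 64 s, if anything falls off the work surface, if the arm or the gripper's body presses on something with over 40 N, if the wrist force passes 120 N, or if a joint passes its speed limit or range.

### The arm

A 6-joint arm with a two-finger parallel gripper is mounted at the origin on the work surface. World frame = base frame: x ahead of the robot, y to its left, z up, the work surface at z = 0. Lengths are in mm, angles in rad, forces in N, time in s.
With the tool pointing down it reaches from about 350 to 875 mm from the base axis. Payload 4.2 kg.
Tool frame: the origin (TCP) lies midway between the tips of the shut fingers; the grasp point (between the pads) lies 19 mm behind it; z points along the fingers, y is the line along which they close (so a half turn about z gives the same grasp; the last joint's range is limited). The gripper opens to 87 mm and grips with 3 to 60 N. Pads are 19 mm wide; open, the fingers measure 117 mm over their backs; the gripper's body (75 mm by 190 mm) begins 51 mm behind the grasp point.
Start: joints at [1.463, 0.385, 0.008, 0, -1.194, -0.259], TCP at [224.111, 583.415, 222.55] pointing down, gripper open.
Joint ranges: [-3.14, 3.14], [-1.21, 2.06], [-1.07, 1.41], [-3.16, 2.05], [-2.99, -0.16], [-3.1, 3.1]. Speed limits (rad/s): [2.79, 2.79, 3.14, 3.14, 3.14, 3.14].

### API

Orientations are given as [roll, pitch, yaw] about the fixed x, y, z axes, in that order (R = Rz(yaw) Ry(pitch) Rx(roll)).
In Python, from bench import robot gives the robot as it stands. The module is installed in compiled form; this text tells all that it offers.
- The arm moves only by the tool jog_arm, never from a script. Its argument "series" is a list of rows, each an object with "linear": the shift along the tool's x, y, z in m, a list of three; "dr": the turn, a rotation vector about the tool's x, y, z in degrees, a list of three; "claw": the gripper's target within -1 to 1 (fully open at 1, half-way at 0, shut at -1). In form: [{"linear": [x, y, z], "dr": [rx, ry, rz], "claw": claw}, ...]. A call has 1 to 8 rows; each row shifts and turns the commanded pose from where the row before left it, along the tool's axes as they then stand; what a row does not reach is not made up. A row lasts 1/8 s, in which the tool goes at most 62.5 mm and 10.7 degrees, less where a joint would pass 70% of its speed; a pose out of reach is approached as far as the arm can. A call is refused whole if a number of a shift passes 0.0625 or a number of a turn 10.7, either way. A call with a gripper value outside its range is refused whole. The fingers move at their own pace and stop on an object; "force" is the grip in N (left out, the last holds). Time passes only in rows, so rows that do not move let the fingers close. It gives the time, the measured TCP pose, the force, the opening and the grip force at its end, in the units of the state.
- robot.get_obs(): the state, without advancing time (a new reading comes with each control period).
- robot.grab_frame(name): name is "side" or "top" or "wrist"; returns (picture, depth): 420x560x3 uint8, blue, green, red; 420x560 float32, mm along the optical axis (not along the pixel's ray), 0 where there is no reading.
- robot.calibration(name): a dict with "intrinsics" (3x3 intrinsics, pixels), "pose" (4x4, takes a point from camera to world coordinates); the wrist camera has in their place "mount" (4x4, takes a point from camera to tool coordinates, whose origin is the TCP and whose axes are the flange's). Camera axes: x right, y up, looking along -z (the intrinsics and any distortion apply to the point x, -y, -z); pixel columns grow to the right and rows downward; lengths in mm; the calibration is good to about 2 mm. A picture is of the moment at which its call begins: read the wrist's pose just before it. calibration takes no time and is no camera call.
- robot.close_job(): hands the job in; it is judged then, once.
The state is a dict: "clock": time; "joints": joint angles; "dq": joint speeds; "tau": joint torques, N m; "position": TCP position; "tool_rot": TCP orientation; "force": force on the tool from outside, world axes, zero at the start; "ft_torque": the same for the moment, N m; "grip_width": opening from 0.0 (shut) to 1.0 (fully open); "grasp_force": force on a finger pad.
Only numpy, scipy, OpenCV 4.12 (cv2) and the standard library are available. Lean on these libraries where they do the work, as an engineer would, in place of code of your own. Each camera call takes 0.05 s, during which the arm holds its last target. There are 200 camera calls.

## Working session

There is one attempt and no reset: what is moved stays moved. The work goes in short steps, Python scripts to look and compute and a tool call to move; the robot and the scene stay as the last step left them, time stands still between calls to the robot, and variables do not carry over. Pictures are saved under pics/ and viewed, at most 10 in all, crops included, and the job is handed in when it is done.

Besides the shell and the picture viewer there is one more tool, called after ">>>" as name([rows], argument=value, ...), one row to a line, values as JSON. jog_arm: Moves the arm, as the interface text tells. Its arguments: {"type":"object","properties":{"series":{"type":"array"},"force":{"type":"number"}},"required":["series"]}

```bash
mkdir -p pics
cat > h.py <<'E'
import numpy as np, cv2, pickle
from bench import robot
from scipy.spatial.transform import Rotation as R
def grab(n, tag):
    o=robot.get_obs(); p,d=robot.grab_frame(n); c=robot.calibration(n)
    if n=='wrist':
        T=np.eye(4); T[:3,:3]=R.from_euler('xyz',o['tool_rot']).as_matrix(); T[:3,3]=o['position']
        c['pose']=T@np.array(c['mount'])
    pickle.dump((p,d,c),open(f'pics/{tag}.pkl','wb')); cv2.imwrite(f'pics/{tag}.png',p); return p,d,c
def load(t): return pickle.load(open(f'pics/{t}.pkl','rb'))
def world(t,u,v,z=None):
    p,d,c=load(t); K=np.array(c['intrinsics']); P=np.array(c['pose'])
    r=np.array([(u-K[0,2])/K[0,0],-(v-K[1,2])/K[1,1],-1.])
    if z is None: s=d[int(round(v)),int(round(u))]
    else: s=(z-P[2,3])/(P[:3,:3]@r)[2]
    return P[:3,:3]@(r*s)+P[:3,3]
E
python3 - <<'E'
from h import *
o=robot.get_obs(); print(o)
for n in('top','side'):
    p,d,c=grab(n,n+'0'); print({k:np.round(v,3).tolist() if not isinstance(v,str) else v for k,v in c.items()})
p=np.vstack([load('top0')[0],load('side0')[0]])
E
```

```text
{'clock': 0.0, 'joints': array([ 1.46263627e+00,  3.85570227e-01,  6.60828611e-03, -5.65237994e-04,
       -1.19398268e+00, -2.58617602e-01]), 'dq': array([ 0.00033423,  0.00011115, -0.00070306, -0.00077667, -0.00089032,
       -0.00081799]), 'tau': array([ 5.23828021e-04, -3.90664387e+01,  1.87406248e+01,  4.21980813e+00,
        1.10964183e-02, -1.92785246e-04]), 'position': array([223.86779988, 582.87273742, 221.43465618]), 'tool_rot': array([ 3.13938145e+00, -4.17576804e-05, -3.66986166e-01]), 'force': array([0.73955941, 0.11628571, 0.2238965 ]), 'ft_torque': array([-0.00267945,  0.00693434,  0.04281194]), 'grasp_force': 0.0, 'grip_width': 0.9978650047610504}
{'intrinsics': [[426.87, 0.0, 273.114], [0.0, 426.87, 206.584], [0.0, 0.0, 1.0]], 'pose': [[-0.017, 0.994, -0.105, 475.73], [-1.0, -0.016, 0.018, 33.271], [0.016, 0.105, 0.994, 1128.246], [0.0, 0.0, 0.0, 1.0]]}
{'intrinsics': [[393.809, 0.0, 279.36], [0.0, 393.809, 210.525], [0.0, 0.0, 1.0]], 'pose': [[-0.922, 0.267, -0.282, 323.922], [-0.387, -0.67, 0.633, 617.402], [-0.02, 0.693, 0.721, 775.505], [0.0, 0.0, 0.0, 1.0]]}
```

View pics/top0.png

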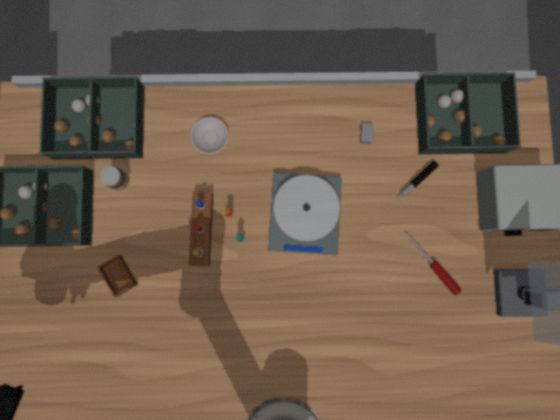

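View pics/side0.png

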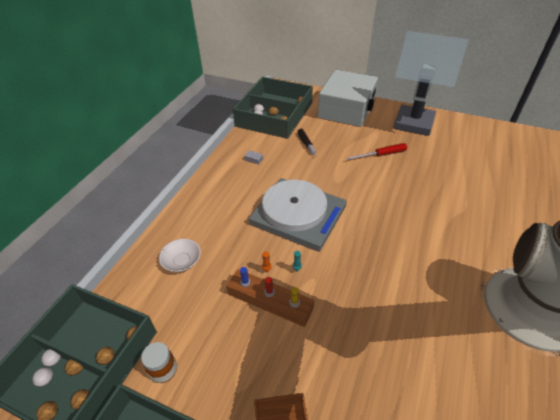

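The top view shows the rack at (201,228) with grips at blue (200,204), red (199,228) and yellow (198,253). Loose lookalikes stand beside it: orange at (229,212) and turquoise at (240,238). The plate is at (306,207) with its blue strip at (303,248). The side view agrees, with red at (268,287). The middle one in the rack is red, which fits the description. I'll confirm it in a crop.

Run:
```python
from h import *
p=load('top0')[0][165:275,180:350]; q=load('side0')[0][170:330,220:350]
a=cv2.resize(p,None,fx=4,fy=4,interpolation=cv2.INTER_CUBIC)
b=cv2.resize(q,None,fx=2.75,fy=2.75,interpolation=cv2.INTER_CUBIC)[:440]
a=cv2.resize(a,(440,285));b=cv2.resize(b,(350,430))
c=np.zeros((430,790,3),np.uint8);c[:285,:440]=a;c[:,440:]=b
cv2.imwrite('pics/crop0.png',c)
for n,t in(('top0',[(199,228,72),(200,204,72),(198,253,72),(306,207,56),(303,248,27),(229,212,60),(240,238,60)]),('side0',[(268,287,58),(244,275,58),(294,299,58),(294.5,200,56)])):
    for u,v,z in t: print(n,u,v,world(n,u,v,z).round(1),world(n,u,v).round(1))
def fit(tag,n,lo,hi):
    # centroid of red pixels within window
    pass
# plate by depth: top points with z 46..53 around plate
for tag in('top0','side0'):
    p,d,c=load(tag);K=np.array(c['intrinsics']);P=np.array(c['pose'])
    v,u=np.mgrid[:420,:560];r=np.stack([(u-K[0,2])/K[0,0],-(v-K[1,2])/K[1,1],-np.ones(u.shape)],-1)*d[...,None]
    w=r@P[:3,:3].T+P[:3,3]
    m=(np.abs(w[...,0]-475)<120)&(np.abs(w[...,1]+45)<120)&(np.abs(w[...,2]-50)<5)
    m=m.astype(np.uint8); k,l,s,ce=cv2.connectedComponentsWithStats(m); i=1+np.argmax(s[1:,4])
    cs=cv2.findContours((l==i).astype(np.uint8),cv2.RETR_EXTERNAL,cv2.CHAIN_APPROX_NONE)[0][0][:,0]
    pts=np.array([world(tag,a,b,50)[:2] for a,b in cs],np.float32)
    print(tag,cv2.minEnclosingCircle(pts),pts.mean(0),np.median(w[...,2][l==i]),s[i])
    hsv=cv2.cvtColor(p,cv2.COLOR_BGR2HSV)
    bl=(np.abs(hsv[...,0].astype(int)-118)<12)&(hsv[...,1]>150)&(np.abs(w[...,0]-400)<60)&(np.abs(w[...,1]+45)<80)
    V,U=np.nonzero(bl); print('strip',len(U),world(tag,U.mean(),V.mean(),27).round(1))
    q=np.array([world(tag,a,b,27)[:2] for a,b in zip(U,V)]); e=np.linalg.eigh(np.cov(q.T)); print('dir',e[1][:,1])
```

```text
top0 199 228 [536.8 198.5  72. ] [535.9 196.   87.8]
top0 200 204 [596.4 196.   72. ] [594.8 193.9  86.1]
top0 198 253 [475.5 200.9  72. ] [475.5 198.4  87.7]
top0 306 207 [586.4 -68.8  56. ] [585.9 -68.4  60.7]
top0 303 248 [483.6 -61.2  27. ] [483.5 -60.6  33.2]
top0 229 212 [576.5 125.3  60. ] [575.8 124.7  66.9]
top0 240 238 [510.9  98.4  60. ] [510.6  97.8  69.3]
side0 268 287 [539.2 204.5  58. ] [536.3 210.1  67.8]
side0 244 275 [600.4 196.2  58. ] [594.1 205.8  74.3]
side0 294 299 [477.3 210.8  58. ] [476.5 213.   61.9]
side0 294.5 200 [583.3 -64.1  56. ] [584.1 -66.3  53.7]
top0 ((581.935791015625, -70.75968933105469), 83.83259582519531) [560.9275  -70.97618] 51.244092396913175 [ 274  204   66   37 1842]
strip 0 [nan nan nan]<stdin>:25: RuntimeWarning: Mean of empty slice.
  ret = ret.dtype.type(ret / rcount)
  avg = a.mean(axis, **keepdims_kw)
  ret = um.true_divide(
<stdin>:26: RuntimeWarning: Degrees of freedom <= 0 for slice
  c *= np.true_divide(1, fact)
  c *= np.true_divide(1, fact)
Traceback (most recent call last):
ValueError: not enough values to unpack (expected 2, got 0)

During handling of the above exception, another exception occurred:

Traceback (most recent call last):
numpy.linalg.LinAlgError: 0-dimensional array given. Array must be at least two-dimensional
```

View pics/crop0.png

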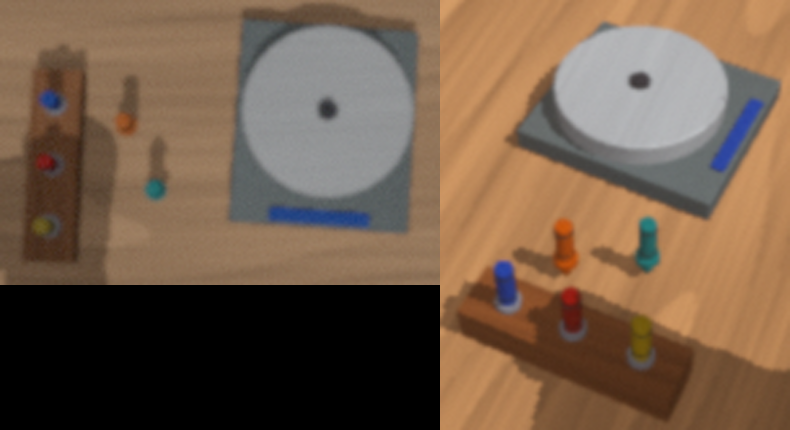

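The crop confirms that the red-gripped pin is the middle one in the rack, at about (537,199), between blue (596) and yellow (476). The orange and turquoise pins stand loose on the bench and aren't meant. Now I'll move above the red pin.

>>> jog_arm([
  {"linear":[0.048,0.0275,0],"dr":[0,0,0],"claw":1},
  {"linear":[0.048,0.0275,0],"dr":[0,0,0],"claw":1},
  {"linear":[0.048,0.0275,0],"dr":[0,0,0],"claw":1},
  {"linear":[0.048,0.0275,0],"dr":[0,0,0],"claw":1},
  {"linear":[0.048,0.0275,0],"dr":[0,0,0],"claw":1},
  {"linear":[0.048,0.0275,0],"dr":[0,0,0],"claw":1},
  {"linear":[0.048,0.0275,0],"dr":[0,0,0],"claw":1},
  {"linear":[0.048,0.0275,0],"dr":[0,0,0],"claw":1},
])

```text
clock: 1.1
position: [504.4, 238.7, 222.3]
tool_rot: [3.141, 0.0, -0.367]
force: [0.5, 0.5, 0.7]
grip_width: 0.997
grasp_force: 0.0
```

>>> jog_arm([
  {"linear":[0.046,0.026,0],"dr":[0,0,0],"claw":1},
  {"linear":[0,0,0],"dr":[0,0,-9.5],"claw":1},
  {"linear":[0,0,0],"dr":[0,0,-9.5],"claw":1},
  {"linear":[0,0,0],"dr":[0,0,0],"claw":1},
])

```text
clock: 1.6
position: [537.1, 199.2, 222.0]
tool_rot: [3.141, 0.001, -0.038]
force: [-0.7, -0.0, 0.1]
grip_width: 1.001
grasp_force: 0.0
```

Run:
```python
from h import *
grab('wrist','w1')
```

```text
(no output)
```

View pics/w1.png

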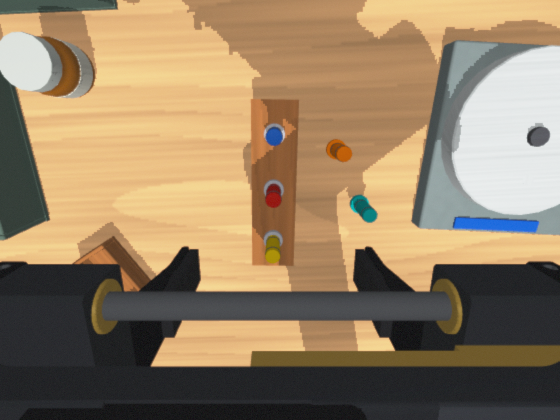

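The wrist view shows the red pin at (273,196), blue at (274,135) and yellow at (272,253). The plate's screw is at (538,136) and the strip runs (455–537, 224). Next I'll turn these into positions.

Run:
```python
from h import *
p,d,c=load('w1'); hsv=cv2.cvtColor(p,cv2.COLOR_BGR2HSV).astype(int)
for n,h0,win in(('red',0,(170,215,255,290)),('blue',115,(115,155,255,290)),('yel',29,(230,270,255,290))):
    a,b,e,f=win; H=hsv[a:b,e:f]; m=(np.abs((H[...,0]-h0+90)%180-90)<6)&(H[...,1]>180)
    V,U=np.nonzero(m); V+=a;U+=e
    zs=np.array([world('w1',u,v) for u,v in zip(U,V)]); t=zs[:,2]>82
    print(n,len(U),U.min(),U.max(),V.min(),V.max(),'centroid z64',world('w1',(U.min()+U.max())/2,(V.min()+V.max())/2,64).round(1),'top',zs[t].mean(0).round(1) if t.any() else zs[:,2].max(), zs[:,2].max())
# plate: contour of bright plate
g=(hsv[...,2]>140)&(hsv[...,1]<25); g[:, :430]=0; g[240:]=0; g[:42]=0
k,l,s,ce=cv2.connectedComponentsWithStats(g.astype(np.uint8)); i=1+np.argmax(s[1:,4]); print(s[i])
cs=max(cv2.findContours((l==i).astype(np.uint8),cv2.RETR_EXTERNAL,cv2.CHAIN_APPROX_NONE)[0],key=len)[:,0]
cs=cs[(cs[:,0]<555)]
w=np.array([world('w1',a,b,50)[:2] for a,b in cs])
from scipy.optimize import least_squares
r=least_squares(lambda x:np.hypot(*(w-x[:2]).T)-x[2],[585,-68,85],loss='soft_l1'); print('plate',r.x, np.abs(r.fun).mean())
print('screw',world('w1',538.5,135.5,56),world('w1',538,135))
b=(np.abs(hsv[...,0]-112)<12)&(hsv[...,1]>180);b[:,:430]=0;V,U=np.nonzero(b)
q=np.array([world('w1',u,v,27)[:2] for u,v in zip(U,V)]);print('strip',q.mean(0),np.linalg.eigh(np.cov(q.T))[1][:,1],U.min(),U.max())
```

```text
red 241 266 280 186 207 centroid z64 [536.5 203.3  64. ] top [539.4 202.9  86.6] 88.6152767594537
blue 10 268 280 129 144 centroid z64 [597.5 199.8  64. ] top [595.9 199.4  86.5] 87.83263131812834
yel 292 266 279 236 262 centroid z64 [477.1 206.3  64. ] top [480.9 206.   88. ] 384.99234955274943
[  430    45   130   190 17222]
plate [575.20805703 -69.58240642  94.94304343] 9.880489438503595
screw [587.73136752 -67.27164625  56.        ] [588.23896367 -66.73529343  55.91358047]
strip [482.94816012 -60.27819063] [0.08777553 0.99614028] 454 537
```

>>> jog_arm([
  {"linear":[0.001,-0.0038,0.045],"dr":[0,0,0],"claw":1},
  {"linear":[0,0,0.045],"dr":[0,0,0],"claw":1},
  {"linear":[0,0,0],"dr":[0,0,0],"claw":1},
])

```text
clock: 2.02
position: [535.9, 202.1, 129.2]
tool_rot: [3.137, 0.007, -0.037]
force: [-0.4, -0.4, -0.0]
grip_width: 1.001
grasp_force: 0.0
```

Run:
```python
from h import *
p,d,c=grab('wrist','w2'); print(robot.get_obs()['position'])
hsv=cv2.cvtColor(p,cv2.COLOR_BGR2HSV).astype(int)
m=((np.abs((hsv[...,0]+90)%180-90)<6)&(hsv[...,1]>180)&(hsv[...,2]>60)); m[:,:180]=0; m[:,380:]=0
k,l,s,ce=cv2.connectedComponentsWithStats(m.astype(np.uint8)); i=1+np.argmax(s[1:,4]); print(s[i],ce[i])
V,U=np.nonzero(l==i); w=np.array([world('w2',u,v) for u,v in zip(U,V)]); t=np.abs(w[:,2]-87)<3
print('top',t.sum(),w[t].mean(0)); 
for a in np.arange(45,85,8):
    t=np.abs(w[:,2]-a)<4; 
    if t.any(): print(a,t.sum(),w[t].mean(0).round(1),w[t][:,1].min().round(1),w[t][:,1].max().round(1))
```

```text
[538.02978722 203.1246194  131.96851839]
[265 220  22  23 393] [275.27989822 231.2264631 ]
top 363 [539.46637695 202.99416757  86.67222056]
77 1 [545.8 201.6  80. ] 201.6 201.6
```

View pics/w2.png

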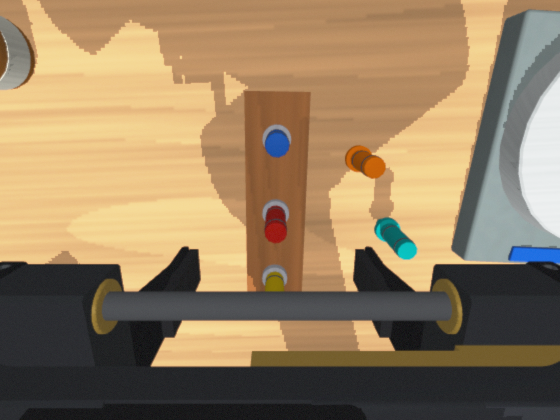

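The red pin's top is at (275,231), midway between the fingers, and measures (539.5,203). I'll shift 1.5 mm in x, go down and close.

>>> jog_arm([
  {"linear":[0.0015,0,0.03],"dr":[0,0,0],"claw":1},
  {"linear":[0,0,0.03],"dr":[0,0,0],"claw":1},
  {"linear":[0,0,0.02],"dr":[0,0,0],"claw":1},
  {"linear":[0,0,0.006],"dr":[0,0,0],"claw":1},
  {"linear":[0,0,0],"dr":[0,0,0],"claw":1},
])

```text
clock: 2.7
position: [541.0, 204.0, 48.1]
tool_rot: [-3.14, -0.002, -0.035]
force: [-0.7, 0.9, 0.1]
grip_width: 1.0
grasp_force: 0.0
```

>>> jog_arm([
  {"linear":[0,0,0],"dr":[0,0,0],"claw":-0.3},
  {"linear":[0,0,0],"dr":[0,0,0],"claw":-0.5},
  {"linear":[0,0,0],"dr":[0,0,0],"claw":-1},
  {"linear":[0,0,0],"dr":[0,0,0],"claw":-1},
  {"linear":[0,0,0],"dr":[0,0,0],"claw":-1},
  {"linear":[0,0,0],"dr":[0,0,0],"claw":-1},
  {"linear":[0,0,0],"dr":[0,0,0],"claw":-1},
  {"linear":[0,0,0],"dr":[0,0,0],"claw":-1},
], force=40)

```text
clock: 3.7
position: [539.9, 203.2, 46.5]
tool_rot: [3.141, 0.0, -0.035]
force: [0.2, -0.7, -0.2]
grip_width: 0.174
grasp_force: 39.7
```

The grip is 15 mm wide at 40 N. Next: lift, then carry above the plate.

>>> jog_arm([
  {"linear":[0,0,-0.02],"dr":[0,0,0],"claw":-1},
  {"linear":[0,0,-0.03],"dr":[0,0,0],"claw":-1},
  {"linear":[0,0,-0.035],"dr":[0,0,0],"claw":-1},
  {"linear":[0,0,-0.035],"dr":[0,0,0],"claw":-1},
  {"linear":[0,0,-0.035],"dr":[0,0,0],"claw":-1},
  {"linear":[0.003,0.035,0],"dr":[0,0,0],"claw":-1},
  {"linear":[0.003,0.04,0],"dr":[0,0,0],"claw":-1},
  {"linear":[0.003,0.04,0],"dr":[0,0,0],"claw":-1},
])

```text
clock: 4.7
position: [544.5, 87.0, 201.4]
tool_rot: [-3.142, 0.0, -0.035]
force: [0.8, -0.5, -0.6]
grip_width: 0.174
grasp_force: 40.0
```

>>> jog_arm([
  {"linear":[0.001,0.04,0],"dr":[0,0,0],"claw":-1},
  {"linear":[0,0.04,0],"dr":[0,0,0],"claw":-1},
  {"linear":[0,0.04,0],"dr":[0,0,0],"claw":-1},
  {"linear":[0,0.035,0],"dr":[0,0,0],"claw":-1},
  {"linear":[0,0,0],"dr":[0,0,0],"claw":-1},
  {"linear":[0,0,0],"dr":[0,0,0],"claw":-1},
])

```text
clock: 5.45
position: [540.3, -66.7, 201.3]
tool_rot: [-3.141, 0.0, -0.035]
force: [0.5, -0.3, -0.4]
grip_width: 0.169
grasp_force: 40.0
```

Run:
```python
from h import *
print(robot.get_obs()['position'],robot.get_obs()['force']); grab('wrist','w3'); grab('side','side3')
```

```text
[540.2670004  -66.68538438 201.33526261] [ 0.47010952 -0.34743662 -0.40833736]
```

View pics/w3.png

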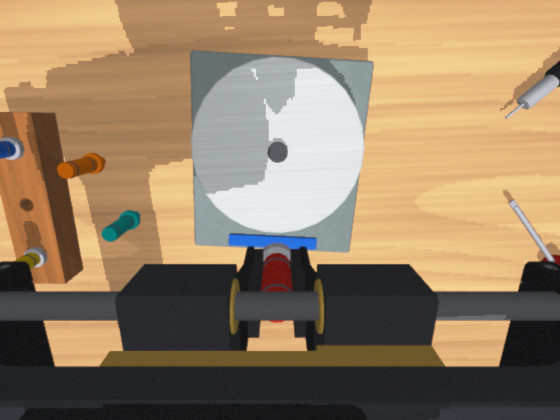

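The pin is held between the fingers with its collar at (277,250). The plate's disc runs from 192 to 364 in columns and 57 to 234 in rows, the screw is at (277,152), and the strip is centred at (273,241).

Run:
```python
from h import *
from scipy.optimize import least_squares
tag='w3'; p,d,c=load(tag);K=np.array(c['intrinsics']);P=np.array(c['pose'])
v,u=np.mgrid[:420,:560];r=np.stack([(u-K[0,2])/K[0,0],-(v-K[1,2])/K[1,1],-np.ones(u.shape)],-1)*d[...,None]
w=r@P[:3,:3].T+P[:3,3]
m=(np.abs(w[...,2]-50)<7)&(np.hypot(w[...,0]-588,w[...,1]+67)<100)
m=m.astype(np.uint8); k,l,s,ce=cv2.connectedComponentsWithStats(m); i=1+np.argmax(s[1:,4]); print(s[i],np.median(w[...,2][l==i]))
cs=max(cv2.findContours((l==i).astype(np.uint8),cv2.RETR_EXTERNAL,cv2.CHAIN_APPROX_NONE)[0],key=len)[:,0]
q=np.array([world(tag,a,b,50)[:2] for a,b in cs])
f=least_squares(lambda x:np.hypot(*(q-x[:2]).T)-x[2],[585,-68,85],loss='soft_l1'); print('plate',f.x,np.abs(f.fun).mean())
print('screw',world(tag,277.5,152,56),world(tag,277,152))
hsv=cv2.cvtColor(p,cv2.COLOR_BGR2HSV).astype(int)
b=(np.abs(hsv[...,0]-115)<12)&(hsv[...,1]>180)&(v>225)&(v<255)&(u>215)&(u<330);V,U=np.nonzero(b)
print('strip px',U.min(),U.max(),V.min(),V.max()); 
q=np.array([world(tag,x,y,27)[:2] for x,y in zip(U,V)]);print('strip',q.mean(0),np.linalg.eigh(np.cov(q.T))[1][:,1])
# held pin points in tool frame around
for (a,bb) in [(277,240),(277,245),(277,248),(277,252),(277,256),(277,262),(277,280)]: print(bb,p[bb,a],w[bb,a].round(1))
# side view: red pin + shank
p,d,c=load('side3');hsv=cv2.cvtColor(p,cv2.COLOR_BGR2HSV).astype(int)
Pi=np.array(c['pose']);K=np.array(c['intrinsics'])
def proj(X):
    x=Pi[:3,:3].T@(np.array(X)-Pi[:3,3]); return K[0,0]*x[0]/-x[2]+K[0,2],K[1,1]*-x[1]/-x[2]+K[1,2]
for dz in(-28.5,-10,0,19): print(dz,proj([540.3,-66.7,201.3+dz]))
x,y=map(int,proj([540.3,-66.7,190]));cv2.imwrite('pics/s3.png',cv2.resize(p[y-40:y+40,x-55:x+55],None,fx=7,fy=7,interpolation=cv2.INTER_CUBIC)); print(x-55,y-40)
```

```text
[  191    57   174   176 23652] 50.85118230757908
plate [586.87753687 -68.58472227  84.03155748] 0.2535367029357721
screw [586.95754505 -68.84208727  56.        ] [587.03198203 -68.36320824  56.50341614]
strip px 229 315 234 248
strip [483.49221744 -58.32883387] [0.08325526 0.99652825]
240 [223 113  38] [485.4 -64.8  30. ]
245 [108 105 104] [550.4 -66.9 196.7]
248 [142 136 137] [549.4 -66.8 198.6]
252 [130 126 132] [546.6 -66.7 197.8]
256 [ 21  24 103] [546.5 -66.7 203. ]
262 [ 19  24 109] [622.  -69.2 364.3]
280 [ 20  23 109] [546.6 -66.7 229.7]
-28.5 (np.float64(312.2738796371579), np.float64(168.74341339660725))
-10 (np.float64(312.5953152606809), np.float64(162.62024444904))
0 (np.float64(312.77299525172015), np.float64(159.23553994177))
19 (np.float64(313.118478143462), np.float64(152.6542839769093))
257 123
```

View pics/s3.png

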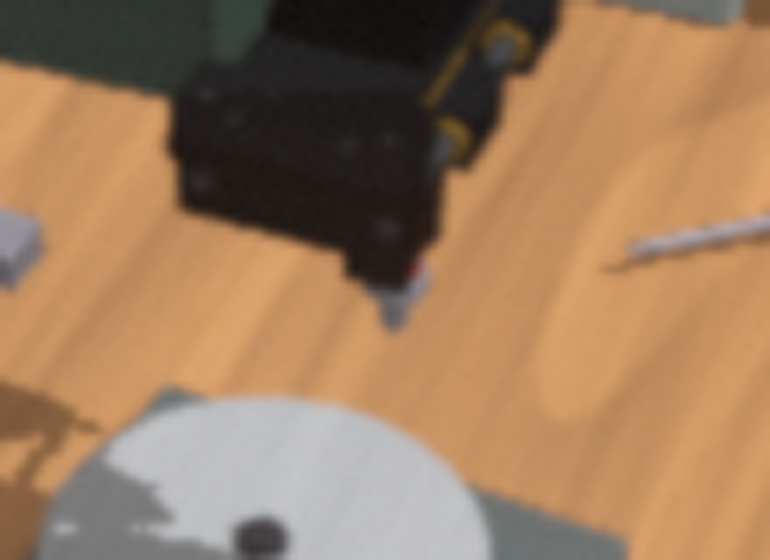

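>>> jog_arm([
  {"linear":[0.0165,-0.0211,0],"dr":[0,0,0],"claw":-1},
  {"linear":[0.0165,-0.0212,0.02],"dr":[0,0,0],"claw":-1},
  {"linear":[0,0,0.035],"dr":[0,0,0],"claw":-1},
  {"linear":[0,0,0.035],"dr":[0,0,0],"claw":-1},
  {"linear":[0,0,0.02],"dr":[0,0,0],"claw":-1},
  {"linear":[0,0,0.004],"dr":[0,0,0],"claw":-1},
  {"linear":[0,0,0],"dr":[0,0,0],"claw":-1},
  {"linear":[0,0,0],"dr":[0,0,0],"claw":-1},
])

```text
clock: 6.55
position: [575.9, -25.3, 88.8]
tool_rot: [-3.141, -0.002, -0.035]
force: [0.1, -0.3, -0.6]
grip_width: 0.175
grasp_force: 40.0
```

Run:
```python
from h import *
o=robot.get_obs();print(o['position'],o['tool_rot'],o['force'])
yaw=-0.035;A=np.array([[np.cos(yaw),np.sin(yaw)],[np.sin(yaw),-np.cos(yaw)]])
th=np.radians(np.arange(107,245,2.5));q=45*np.c_[np.cos(th),np.sin(th)]
for t,b,x in zip(np.degrees(th),(np.diff(q,axis=0)@A.T).round(1),q+[588,-68.6]): print(round(t,1),b,x.round(1))
```

```text
[575.90569163 -25.28724253  88.75320857] [-3.14117007e+00 -2.46383900e-03 -3.45376795e-02] [ 0.06368787 -0.28357634 -0.5621731 ]
107.0 [-1.8  0.7] [574.8 -25.6]
109.5 [-1.8  0.8] [573.  -26.2]
112.0 [-1.8  0.8] [571.1 -26.9]
114.5 [-1.7  0.9] [569.3 -27.7]
117.0 [-1.7  1. ] [567.6 -28.5]
119.5 [-1.7  1.1] [565.8 -29.4]
122.0 [-1.6  1.1] [564.2 -30.4]
124.5 [-1.6  1.2] [562.5 -31.5]
127.0 [-1.5  1.3] [560.9 -32.7]
129.5 [-1.4  1.3] [559.4 -33.9]
132.0 [-1.4  1.4] [557.9 -35.2]
134.5 [-1.3  1.5] [556.5 -36.5]
137.0 [-1.3  1.5] [555.1 -37.9]
139.5 [-1.2  1.6] [553.8 -39.4]
142.0 [-1.1  1.6] [552.5 -40.9]
144.5 [-1.   1.7] [551.4 -42.5]
147.0 [-1.   1.7] [550.3 -44.1]
149.5 [-0.9  1.7] [549.2 -45.8]
152.0 [-0.8  1.8] [548.3 -47.5]
154.5 [-0.7  1.8] [547.4 -49.2]
157.0 [-0.7  1.8] [546.6 -51. ]
159.5 [-0.6  1.9] [545.8 -52.8]
162.0 [-0.5  1.9] [545.2 -54.7]
164.5 [-0.4  1.9] [544.6 -56.6]
167.0 [-0.3  1.9] [544.2 -58.5]
169.5 [-0.2  1.9] [543.8 -60.4]
172.0 [-0.2  2. ] [543.4 -62.3]
174.5 [-0.1  2. ] [543.2 -64.3]
177.0 [0. 2.] [543.1 -66.2]
179.5 [0.1 2. ] [543.  -68.2]
182.0 [0.2 2. ] [543.  -70.2]
184.5 [0.3 1.9] [543.1 -72.1]
187.0 [0.3 1.9] [543.3 -74.1]
189.5 [0.4 1.9] [543.6 -76. ]
192.0 [0.5 1.9] [544. -78.]
194.5 [0.6 1.9] [544.4 -79.9]
197.0 [0.7 1.8] [545.  -81.8]
199.5 [0.8 1.8] [545.6 -83.6]
202.0 [0.8 1.8] [546.3 -85.5]
204.5 [0.9 1.7] [547.1 -87.3]
207.0 [1.  1.7] [547.9 -89. ]
209.5 [1.1 1.7] [548.8 -90.8]
212.0 [1.1 1.6] [549.8 -92.4]
214.5 [1.2 1.6] [550.9 -94.1]
217.0 [1.3 1.5] [552.1 -95.7]
219.5 [1.3 1.4] [553.3 -97.2]
222.0 [1.4 1.4] [554.6 -98.7]
224.5 [1.5 1.3] [ 555.9 -100.1]
227.0 [1.5 1.3] [ 557.3 -101.5]
229.5 [1.6 1.2] [ 558.8 -102.8]
232.0 [1.6 1.1] [ 560.3 -104.1]
234.5 [1.7 1. ] [ 561.9 -105.2]
237.0 [1.7 1. ] [ 563.5 -106.3]
239.5 [1.7 0.9] [ 565.2 -107.4]
242.0 [1.8 0.8] [ 566.9 -108.3]
```

>>> jog_arm([
  {"linear":[-0.001,0,0.004],"dr":[0,0,0],"claw":-1},
  {"linear":[0,0,0.002],"dr":[0,0,0],"claw":-1},
  {"linear":[0,0,0.001],"dr":[0,0,0],"claw":-1},
  {"linear":[0,0,0],"dr":[0,0,0],"claw":-1},
  {"linear":[0,0,0],"dr":[0,0,0],"claw":-1},
])

```text
clock: 7.18
position: [574.0, -25.8, 80.6]
tool_rot: [3.142, -0.0, -0.035]
force: [-0.3, 0.7, -0.8]
grip_width: 0.173
grasp_force: 40.0
```

>>> jog_arm([
  {"linear":[0,0,0.001],"dr":[0,0,0],"claw":-1},
  {"linear":[0,0,0],"dr":[0,0,0],"claw":-1},
])

```text
clock: 7.42
position: [573.8, -25.8, 79.5]
tool_rot: [3.142, 0.0, -0.035]
force: [-0.9, 0.8, -1.0]
grip_width: 0.173
grasp_force: 40.0
```

>>> jog_arm([
  {"linear":[0,0,0.0005],"dr":[0,0,0],"claw":-1},
  {"linear":[0,0,0],"dr":[0,0,0],"claw":-1},
])

```text
clock: 7.68
position: [573.9, -25.7, 79.0]
tool_rot: [3.142, 0.0, -0.035]
force: [-0.1, -1.1, -0.5]
grip_width: 0.167
grasp_force: 40.0
```

>>> jog_arm([
  {"linear":[0,0,0.0005],"dr":[0,0,0],"claw":-1},
  {"linear":[0,0,0],"dr":[0,0,0],"claw":-1},
])

```text
clock: 7.92
position: [573.9, -25.8, 78.5]
tool_rot: [3.142, 0.0, -0.035]
force: [-0.3, -0.3, -0.5]
grip_width: 0.173
grasp_force: 40.0
```

>>> jog_arm([
  {"linear":[0,0,0.0005],"dr":[0,0,0],"claw":-1},
  {"linear":[0,0,0],"dr":[0,0,0],"claw":-1},
])

```text
clock: 8.18
position: [574.0, -25.7, 78.4]
tool_rot: [3.142, -0.0, -0.035]
force: [-1.3, 0.0, 1.6]
grip_width: 0.171
grasp_force: 40.0
```

>>> jog_arm([
  {"linear":[0,0,0.0005],"dr":[0,0,0],"claw":-1},
  {"linear":[0,0,0],"dr":[0,0,0],"claw":-1},
])

```text
clock: 8.43
position: [574.1, -25.7, 78.3]
tool_rot: [3.141, -0.001, -0.035]
force: [-1.8, 0.4, 4.0]
grip_width: 0.171
grasp_force: 40.0
```

>>> jog_arm([
  {"linear":[0,0,0.0003],"dr":[0,0,0],"claw":-1},
  {"linear":[0,0,0],"dr":[0,0,0],"claw":-1},
])

```text
clock: 8.68
position: [574.1, -25.8, 78.3]
tool_rot: [3.141, -0.001, -0.035]
force: [-2.8, 1.2, 5.8]
grip_width: 0.168
grasp_force: 40.0
```

Contact is at TCP z 78.4, with a stiffness of about 5 N/mm. I'll start the arc in short calls.

>>> jog_arm([
  {"linear":[-0.0018,0.0007,-0.0002],"dr":[0,0,0],"claw":-1},
  {"linear":[-0.0018,0.0008,0],"dr":[0,0,0],"claw":-1},
  {"linear":[-0.0018,0.0008,0],"dr":[0,0,0],"claw":-1},
])

```text
clock: 9.05
position: [570.1, -27.6, 78.4]
tool_rot: [-3.141, -0.004, -0.035]
force: [2.2, 1.5, 4.0]
grip_width: 0.175
grasp_force: 40.0
```

>>> jog_arm([
  {"linear":[-0.0017,0.0009,0],"dr":[0,0,0],"claw":-1},
  {"linear":[-0.0017,0.001,0],"dr":[0,0,0],"claw":-1},
  {"linear":[-0.0017,0.0011,0],"dr":[0,0,0],"claw":-1},
  {"linear":[-0.0016,0.0011,0],"dr":[0,0,0],"claw":-1},
])

```text
clock: 9.55
position: [563.0, -31.4, 78.3]
tool_rot: [-3.141, -0.004, -0.035]
force: [2.9, 1.9, 5.6]
grip_width: 0.175
grasp_force: 40.0
```

>>> jog_arm([
  {"linear":[-0.0016,0.0012,0],"dr":[0,0,0],"claw":-1},
  {"linear":[-0.0015,0.0013,0],"dr":[0,0,0],"claw":-1},
  {"linear":[-0.0014,0.0013,0],"dr":[0,0,0],"claw":-1},
  {"linear":[-0.0014,0.0014,0],"dr":[0,0,0],"claw":-1},
])

```text
clock: 10.05
position: [556.8, -36.3, 78.3]
tool_rot: [-3.141, -0.003, -0.035]
force: [1.9, 2.3, 6.0]
grip_width: 0.169
grasp_force: 40.0
```

>>> jog_arm([
  {"linear":[-0.0013,0.0015,0],"dr":[0,0,0],"claw":-1},
  {"linear":[-0.0013,0.0015,0],"dr":[0,0,0],"claw":-1},
  {"linear":[-0.0012,0.0016,0],"dr":[0,0,0],"claw":-1},
  {"linear":[-0.0011,0.0016,0],"dr":[0,0,0],"claw":-1},
])

```text
clock: 10.55
position: [551.6, -42.2, 78.3]
tool_rot: [-3.141, -0.003, -0.035]
force: [2.5, 2.7, 5.9]
grip_width: 0.174
grasp_force: 40.0
```

>>> jog_arm([
  {"linear":[-0.001,0.0017,0],"dr":[0,0,0],"claw":-1},
  {"linear":[-0.001,0.0017,0],"dr":[0,0,0],"claw":-1},
  {"linear":[-0.0009,0.0017,0],"dr":[0,0,0],"claw":-1},
  {"linear":[-0.0008,0.0018,0],"dr":[0,0,0],"claw":-1},
])

```text
clock: 11.05
position: [547.5, -48.9, 78.3]
tool_rot: [-3.141, -0.003, -0.035]
force: [2.4, 3.6, 6.8]
grip_width: 0.173
grasp_force: 40.0
```

>>> jog_arm([
  {"linear":[-0.0007,0.0018,-0.0001],"dr":[0,0,0],"claw":-1},
  {"linear":[-0.0007,0.0018,0],"dr":[0,0,0],"claw":-1},
  {"linear":[-0.0006,0.0019,0],"dr":[0,0,0],"claw":-1},
  {"linear":[-0.0005,0.0019,0],"dr":[0,0,0],"claw":-1},
])

```text
clock: 11.55
position: [544.4, -56.2, 78.3]
tool_rot: [-3.141, -0.002, -0.035]
force: [2.7, 3.5, 7.4]
grip_width: 0.176
grasp_force: 40.0
```

>>> jog_arm([
  {"linear":[-0.0004,0.0019,-0.0002],"dr":[0,0,0],"claw":-1},
  {"linear":[-0.0003,0.0019,0],"dr":[0,0,0],"claw":-1},
  {"linear":[-0.0002,0.0019,0],"dr":[0,0,0],"claw":-1},
  {"linear":[-0.0002,0.002,0],"dr":[0,0,0],"claw":-1},
])

```text
clock: 12.05
position: [542.5, -63.9, 78.2]
tool_rot: [-3.141, -0.001, -0.035]
force: [1.2, 3.4, 6.4]
grip_width: 0.174
grasp_force: 40.0
```

>>> jog_arm([
  {"linear":[0.0002,0.002,-0.0001],"dr":[0,0,0],"claw":-1},
  {"linear":[0.0002,0.002,0],"dr":[0,0,0],"claw":-1},
  {"linear":[0.0003,0.002,0],"dr":[0,0,0],"claw":-1},
  {"linear":[0.0003,0.002,0],"dr":[0,0,0],"claw":-1},
])

```text
clock: 12.55
position: [542.0, -72.7, 77.0]
tool_rot: [-3.142, 0.002, -0.036]
force: [0.2, 3.6, 0.3]
grip_width: 0.171
grasp_force: 40.0
```

The tip dropped 1.3 mm and Fz went to about 0, so it's in the hole. I'll go down gently.

>>> jog_arm([
  {"linear":[0,0,0.001],"dr":[0,0,0],"claw":-1},
  {"linear":[0,0,0],"dr":[0,0,0],"claw":-1},
])

```text
clock: 12.8
position: [542.7, -72.5, 76.7]
tool_rot: [3.142, 0.001, -0.035]
force: [0.1, 1.0, -0.1]
grip_width: 0.175
grasp_force: 40.0
```

>>> jog_arm([
  {"linear":[0,0,0.001],"dr":[0,0,0],"claw":-1},
  {"linear":[0,0,0.001],"dr":[0,0,0],"claw":-1},
  {"linear":[0,0,0],"dr":[0,0,0],"claw":-1},
])

```text
clock: 13.18
position: [543.3, -72.1, 75.3]
tool_rot: [-3.141, -0.001, -0.035]
force: [-1.7, 3.8, 5.1]
grip_width: 0.17
grasp_force: 40.0
```

>>> jog_arm([
  {"linear":[-0.0007,-0.0015,0],"dr":[0,0,0],"claw":-1},
  {"linear":[0,0,0],"dr":[0,0,0],"claw":-1},
])

```text
clock: 13.42
position: [542.3, -71.1, 74.5]
tool_rot: [3.141, 0.0, -0.035]
force: [1.0, 1.5, 0.5]
grip_width: 0.175
grasp_force: 40.0
```

>>> jog_arm([
  {"linear":[0,-0.0004,0.001],"dr":[0,0,0],"claw":-1},
  {"linear":[0,0,0.001],"dr":[0,0,0],"claw":-1},
  {"linear":[0,0,0],"dr":[0,0,0],"claw":-1},
])

```text
clock: 13.8
position: [542.2, -70.7, 72.5]
tool_rot: [3.141, 0.001, -0.035]
force: [-0.6, 0.4, -0.8]
grip_width: 0.176
grasp_force: 40.0
```

>>> jog_arm([
  {"linear":[0,0,0.0015],"dr":[0,0,0],"claw":-1},
  {"linear":[0,0,0.0015],"dr":[0,0,0],"claw":-1},
  {"linear":[0,0,0.0015],"dr":[0,0,0],"claw":-1},
  {"linear":[0,0,0],"dr":[0,0,0],"claw":-1},
])

```text
clock: 14.3
position: [542.2, -70.6, 68.1]
tool_rot: [3.141, 0.001, -0.035]
force: [0.5, 0.1, -1.5]
grip_width: 0.174
grasp_force: 40.0
```

>>> jog_arm([
  {"linear":[0,0,0.0015],"dr":[0,0,0],"claw":-1},
  {"linear":[0,0,0.0015],"dr":[0,0,0],"claw":-1},
  {"linear":[0,0,0.0015],"dr":[0,0,0],"claw":-1},
  {"linear":[0,0,0.0015],"dr":[0,0,0],"claw":-1},
  {"linear":[0,0,0],"dr":[0,0,0],"claw":-1},
])

```text
clock: 14.92
position: [542.3, -70.6, 62.2]
tool_rot: [3.142, 0.0, -0.035]
force: [-0.3, -0.4, -0.7]
grip_width: 0.176
grasp_force: 40.0
```

>>> jog_arm([
  {"linear":[0,0,0.001],"dr":[0,0,0],"claw":-1},
  {"linear":[0,0,0.001],"dr":[0,0,0],"claw":-1},
  {"linear":[0,0,0.0007],"dr":[0,0,0],"claw":-1},
  {"linear":[0,0,0],"dr":[0,0,0],"claw":-1},
])

```text
clock: 15.42
position: [542.6, -70.6, 60.7]
tool_rot: [3.141, -0.001, -0.035]
force: [-1.5, -0.0, 7.2]
grip_width: 0.177
grasp_force: 40.0
```

Seated: 17.7 mm of travel and an 8 N reaction at the collar. I'll hold, ease off and release.

>>> jog_arm([
  {"linear":[0,0,0.0003],"dr":[0,0,0],"claw":-1},
  {"linear":[0,0,0],"dr":[0,0,0],"claw":-1},
  {"linear":[0,0,-0.0008],"dr":[0,0,0],"claw":-1},
  {"linear":[0,0,0],"dr":[0,0,0],"claw":-0.5},
  {"linear":[0,0,0],"dr":[0,0,0],"claw":0},
  {"linear":[0,0,0],"dr":[0,0,0],"claw":0},
  {"linear":[0,0,0],"dr":[0,0,0],"claw":0},
])

```text
clock: 16.3
position: [542.3, -70.6, 59.9]
tool_rot: [3.142, 0.0, -0.035]
force: [1.0, 1.0, 0.5]
grip_width: 0.465
grasp_force: 0.0
```

Run:
```python
from h import *
p,d,c=grab('side','s5'); cv2.imwrite('pics/s5c.png',cv2.resize(p[125:245,230:370],None,fx=5,fy=5,interpolation=cv2.INTER_CUBIC)); print(robot.get_obs()['position'],robot.get_obs()['grasp_force'])
```

```text
[542.35753766 -70.5929765   59.97841602] 0.0
```

Released. Now I'll retreat straight up and check.

>>> jog_arm([
  {"linear":[0,0,-0.01],"dr":[0,0,0],"claw":0.2},
  {"linear":[0,0,-0.03],"dr":[0,0,0],"claw":0.2},
  {"linear":[0,0,-0.04],"dr":[0,0,0],"claw":0.2},
  {"linear":[0,0,-0.04],"dr":[0,0,0],"claw":0.2},
  {"linear":[0,0,-0.02],"dr":[0,0,0],"claw":0.2},
  {"linear":[0,0,0],"dr":[0,0,0],"claw":0.2},
])

```text
clock: 17.1
position: [543.4, -70.5, 202.6]
tool_rot: [-3.141, -0.005, -0.035]
force: [0.1, -0.1, -0.2]
grip_width: 0.6
grasp_force: 0.0
```

Run:
```python
from h import *
p,d,c=grab('side','s6'); w,_,_=grab('wrist','w6')
a=cv2.resize(p[150:330,220:370],None,fx=2.6,fy=2.6,interpolation=cv2.INTER_CUBIC); b=w[40:420,110:450]
o=np.zeros((480,760,3),np.uint8);o[:468,:390]=a;o[:380,395:735]=b;cv2.imwrite('pics/f6.png',o)
hsv=cv2.cvtColor(w,cv2.COLOR_BGR2HSV).astype(int)
m=((np.abs((hsv[...,0]+90)%180-90)<6)&(hsv[...,1]>180)&(hsv[...,2]>60)); m[:,:180]=0; m[:,380:]=0
V,U=np.nonzero(m); q=np.array([world('w6',x,y) for x,y in zip(U,V)]); t=q[:,2]>85; print('red top',q[:,2].max(),q[t].mean(0) if t.any() else 0, np.median(q[t][:,2]) if t.any() else 0)
```

```text
red top 103.75528547928576 [543.08499652 -70.01298516 100.45900247] 101.85377196771347
```

View pics/f6.png

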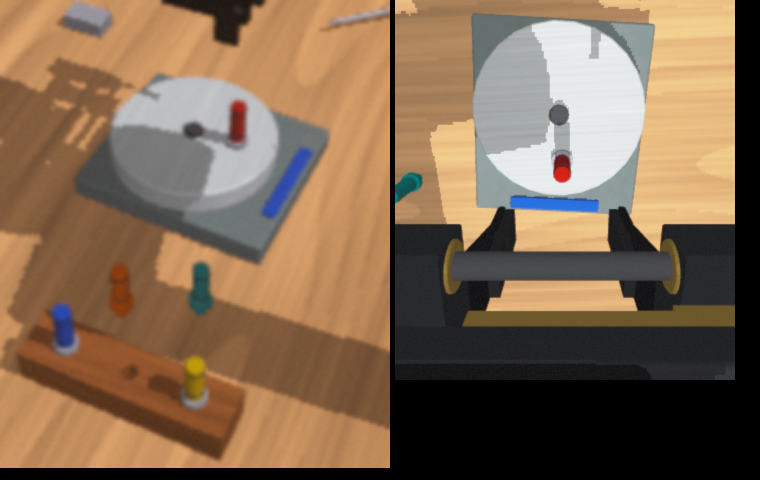

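The red pin stands upright with its collar on the plate, at crop (238,125), and its top is at about 101 mm against 100 expected. It is 44 mm from the plate's centre. The blue and yellow pins still stand in the rack.

```bash
python3 -c "
from bench import robot
print(robot.close_job())"
```

```text
the job is handed in; nothing more can be done
None
```

I set the red pin fully home in the plate's blind hole and released it, with the blue and yellow pins still in the rack; the job is handed in, but it returned no verdict.

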